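# Feed a tube blank through the one-way gate

## Robot

A 6-joint arm with a two-finger parallel gripper is mounted at the origin on a cart in front of the work surface, level with it; the furniture and walls round the work are solid. World frame = base frame: x ahead of the robot, y to its left, z up, the work surface at z = 0. Lengths are in mm, angles in rad, forces in N, time in s.
With the tool pointing down it reaches from about 300 to 775 mm from the base axis. Payload 14.6 kg.
Tool frame: the origin (TCP) lies at the very end of the fingers, on their centre line; the grasp point (between the pads) lies 19 mm behind it; z points along the fingers, y is the direction in which the jaws open and shut (so a half turn about z gives the same grasp; the last joint's range is limited). The gripper opens to 94 mm and grips with 3 to 60 N. Pads are 16 mm wide; open, the fingers measure 119 mm over their backs; the gripper's body (75 mm by 177 mm) begins 78 mm behind the grasp point.
Start: joints at [-1.222, 0.3, 1.521, -0, 1.321, -0.067], TCP at [222.149, -503.129, 205.446] pointing down, gripper open.
Joint ranges: [-3.03, 3.03], [-0.79, 2.21], [0.23, 2.52], [-1.04, 4.18], [0, 3.07], [-2.55, 2.55]. Speed limits (rad/s): [2.22, 2.22, 2.57, 3.14, 3.14, 3.14].

## Interface

Orientations are given as [roll, pitch, yaw] about the fixed x, y, z axes, in that order (R = Rz(yaw) Ry(pitch) Rx(roll)).
In Python, from cell import manip gives the robot as it stands.
- The arm moves only by the shell command python3 -m inch 'ROWS' [FORCE]. ROWS is a JSON object of lists of equal length, an entry for each row: "grip": the opening, from -1 (shut) to 1 (fully open), so that 0 is half open; "travel": the shift along the world's x, y, z in cm, a list of three; "turn": the turn, a rotation vector about the world's x, y, z in degrees, a list of three. A call has 1 to 10 rows; each row is the pose to reach, as a shift and turn from the pose measured when the call began; what a row does not reach only later rows make up. A row lasts 1/8 s, in which the tool goes at most 62.5 mm and 10.7 degrees, less where a joint would pass 70% of its speed; a pose out of reach is approached as far as the arm can. A call with a gripper value outside its range is refused whole. The fingers move at their own pace and stop on an object; FORCE is the grip in N (left out, the last holds). Time passes only in rows, so rows that repeat a pose let the fingers close. It gives the time, the measured TCP pose, the force and the opening at its end, in the units of the state.
- manip.read_state(): the state, without advancing time (a new reading comes with each control period).
- manip.camera(name): name is "side" or "top" or "wrist"; returns (picture, depth): 420x560x3 uint8, red, green, blue; 420x560 float32, mm along the optical axis (not along the pixel's ray), 0 where there is no reading.
- manip.calibration(name): a dict with "fx", "fy", "cx", "cy" (pixels), "k1" (the pictures are not rectified: a ray, as slopes to the right and down, at radius r is drawn at 1 + k1 r^2 times it, then the intrinsics apply), "world_from_camera" (4x4, takes a point from camera to world coordinates). Camera axes: x right, y up, looking along -z (the intrinsics and any distortion apply to the point x, -y, -z); pixel columns grow to the right and rows downward; lengths in mm; the calibration is good to about 2 mm. A picture is of the moment at which its call begins: read the wrist's pose just before it. calibration takes no time and is no camera call; for the wrist camera it gives the pose at the moment of the call.
- manip.sign_off(): hands the job in, once; it reports no verdict.
Trained networks look in the newest picture that a camera, given by its name, has taken for a name from the list of things; names that differ only in an ending like _2 or _b are one class to them, and where a whole thing is asked for, a point or a joint stands for the part that bears it (a point fixed in the world has none). Each returns a list of dicts, best first, with "p" (0 to 1); they miss things now and then, are a little off and sometimes report something else, mostly with a low value. They report only what shows in the picture. A call takes as long as a camera call. They do not tell look-alikes from the thing itself.
- manip.look_for(camera, label): "bbox" ([left, top, right, bottom] in pixels, round what is visible of it).
The state is a dict: "clock": time; "joints": joint angles; "qd": joint speeds; "effort": joint torques, N m; "eef_pos": TCP position; "eef_rot": TCP orientation; "wrist_force": force on the tool from outside, world axes, zero at the start; "moment": the same for the moment, N m; "finger_gap": finger opening in mm.
Only numpy, scipy, OpenCV 4.12 (cv2) and the standard library are available. Lean on these libraries where they do the work, as an engineer would, in place of code of your own. Each camera call takes 0.05 s, during which the arm holds its last target.

## Task

Lay the upright square tube on its side in the cradle of the feed chute, lengthwise, then push it from there through the sprung flap and on down the chute until it rests against the rubber end stop, without ramming the stop. The flap must be able to spring fully shut behind it; leave the other things on the table where they are.

Things in the scene. Friction and masses are not known exactly. Their poses are not given: they have to be found in the camera images.
- tube_center (a point): Centre of the tube blank: brown steel square tube, 40 x 40 mm, 110 mm long, 0.15 to 0.3 kg, at first standing on end on the table, left of the chute. The point's y axis runs along the tube (vertical at first); x and z are normal to its four flat sides. Its ends are closed to the touch.
- chute: Feed chute fixed to the table: dark base plate 370 x 104 mm, 8 mm thick, with green sides. Origin on the table right below the flap, on the centre line; +x is the feed direction, z up. Base from x = -165 to +205 mm. Open cradle from x = -154 to -55 mm, flared lead-in plates (to z = 60 mm) from -57 to -27 mm, walled chute from -30 to +204 mm. Open at the top all along and at the rear.
- chute_cradle (a point): Centre of the cradle, on top of its spine (z = 24 mm), 90 mm behind the flap; axes as the chute's. A tube lying here is well placed. The spine is 20 mm wide, so fingers have room beside and below a 40 mm tube, down to the base (z = 8 mm). At the rear end (x = -154 to -138 mm from the flap) a green saddle has two cheeks 52 mm apart, up to z = 42 mm.
- chute_gate (a point): Point on the chute floor (z = 24 mm) below the flap, on the centre line; axes as the chute's. The floor is level with the cradle's spine; the walls stand 46 mm apart inside just before the flap and 50 mm beyond it, and reach z = 70 mm.
- flap (a joint): Orange one-way flap, 53 mm wide, 4 mm thick, z = 28 to 64 mm, on a vertical pin at the chute's +y wall (34 mm off the centre line). 0 = shut; swings only in the feed direction, to 1.5 rad (in a pocket of the wall). A spring (0.024 N m shut, 0.084 N m open) shuts it. It sweeps 55 mm of the chute beyond its pin; a tube or finger in that sweep keeps it open.
- end_stop: Rubber-faced stop at the chute's far end. Its frame coincides with the chute's (origin below the flap); the rubber face lies at x = +190 mm, z = 28 to 62 mm. A tube resting against it has its rear end 80 mm beyond the flap. More than 45 N on it counts as ramming.
- small_tube: Bystander: smaller square tube offcut lying down, 30 x 90 x 30 mm; origin at the centre of its underside.
- tape: Bystander: grey tape measure, 35 x 80 x 64 mm; origin at the centre of its underside.
- grinder: Bystander: die grinder, 175 x 42 x 42 mm; origin at the centre of its underside.
- can: Bystander: standing white spray can, 65 mm across, 199 mm high; origin at the centre of its underside. It stands near the foot of the red clamp lamp, whose arm and head overhang the right side of the table (about x = 0.45 to 0.6 m, y = -0.25 to -0.5 m): a robot arm that comes from the right must draw in and swing round clear of it.
- tin: Bystander: tin with a red lid, 71 mm across, 70 mm high; origin at the centre of its underside.
There are look-alikes about, which are no part of the job. What is shaped like the part that bears tube_center but red is not meant.

How it is judged:
By the outcome, as a careful person would: the job done as asked, in the order asked, and still so for the second after the job is handed in, with the robot touching nothing.
It also fails if it takes over 64 s, if anything falls off the work surface, if the arm or the gripper's body presses on something with over 40 N, if the wrist force passes 120 N, or if a joint passes its speed limit or range.

## Working session

There is one attempt and no reset: what is moved stays moved. The work goes in short steps, Python scripts to look and compute and a shell command to move; the robot and the scene stay as the last step left them, time stands still between calls to the robot, and variables do not carry over. Pictures are saved under pics/ and viewed, and the job is handed in when it is done.

```bash
mkdir -p pics; ls
python3 - <<'E'
from cell import manip
import cv2,numpy as np
print(manip.read_state())
for c in ["top","side"]:
    im,d=manip.camera(c)
    cv2.imwrite(f"pics/{c}0.png",im[:,:,::-1]); np.savez(f"pics/{c}0.npz",im=im,d=d)
    print(c,manip.calibration(c))
    for l in ["tube_center","chute","flap"]:
        print(l,[(round(r['p'],2),np.round(r['bbox']).tolist()) for r in manip.look_for(c,l)])
E
```

```text
pics
{'clock': 0.0, 'joints': array([-1.22162421e+00,  3.00484181e-01,  1.52158272e+00, -3.84753293e-07,
        1.32066316e+00, -6.65625779e-02]), 'qd': array([ 0.00045152,  0.00101849, -0.00207002, -0.00174187,  0.00041561,
        0.00144216]), 'effort': array([ 1.56609127e-03, -5.31807196e+01, -3.52736557e+01,  7.09055574e-02,
        2.44342204e-02, -5.22872779e-05]), 'eef_pos': array([ 222.05309743, -502.90450494,  204.87845342]), 'eef_rot': array([-3.14045774e+00, -7.52809054e-05,  4.15734743e-01]), 'wrist_force': array([-0.17299842,  0.56097028, -0.58970866]), 'moment': array([ 0.01912851, -0.00429385,  0.01897539]), 'finger_gap': 93.66916768202786}
top {'fx': 401.50883141201825, 'fy': 401.50883141201825, 'cx': 278.94895136262335, 'cy': 209.8290129366541, 'k1': -0.02135589427525912, 'world_from_camera': array([[ 2.58815396e-02,  9.93095373e-01, -1.14419082e-01,
         4.03200959e+02],
       [-9.99550592e-01,  2.39767835e-02, -1.79924138e-02,
        -2.45887754e+01],
       [-1.51247813e-02,  1.14833332e-01,  9.93269624e-01,
         1.40842728e+03],
       [ 0.00000000e+0
[... 408 characters left out ...]
8809915, 'world_from_camera': array([[-9.00351085e-01,  2.29472842e-01, -3.69743342e-01,
         5.75681296e+01],
       [-4.35074481e-01, -4.57422013e-01,  7.75548386e-01,
         1.02323346e+03],
       [ 8.83854827e-03,  8.59131723e-01,  5.11678183e-01,
         7.63341506e+02],
       [ 0.00000000e+00,  0.00000000e+00,  0.00000000e+00,
         1.00000000e+00]])}
tube_center [(0.83, [280.0, 261.0, 297.0, 310.0]), (0.73, [238.0, 278.0, 256.0, 298.0]), (0.65, [199.0, 269.0, 217.0, 301.0]), (0.35, [224.0, 175.0, 300.0, 258.0])]
chute [(0.7, [227.0, 177.0, 298.0, 252.0]), (0.23, [190.0, 202.0, 200.0, 229.0])]
flap [(0.59, [258.0, 207.0, 270.0, 216.0]), (0.53, [336.0, 162.0, 357.0, 189.0])]
```

View pics/top0.png

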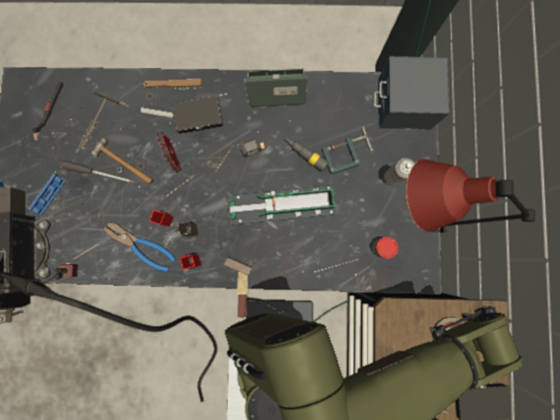

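View pics/side0.png

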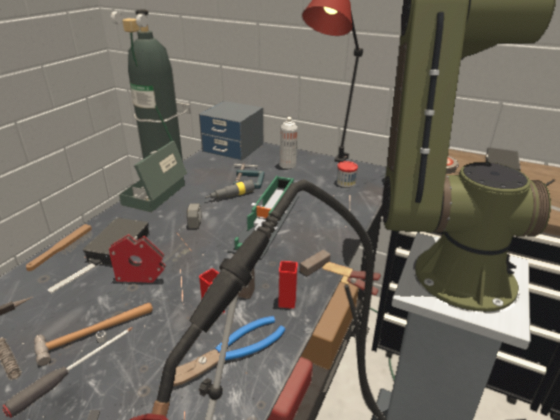

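Run:
```python
import cv2
t=cv2.imread('pics/top0.png');s=cv2.imread('pics/side0.png')
cv2.imwrite('pics/crop0.png',cv2.hconcat([cv2.resize(t[170:300,140:270],(400,400),interpolation=cv2.INTER_CUBIC),cv2.resize(s[190:320,180:310],(400,400),interpolation=cv2.INTER_CUBIC)]))
cv2.imwrite('pics/crop1.png',cv2.resize(t[170:240,215:350],(800,415),interpolation=cv2.INTER_CUBIC))
```

```text
(no output)
```

View pics/crop0.png

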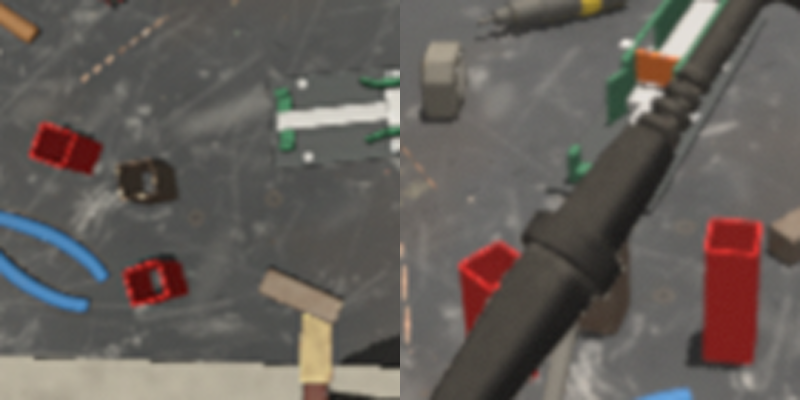

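View pics/crop1.png

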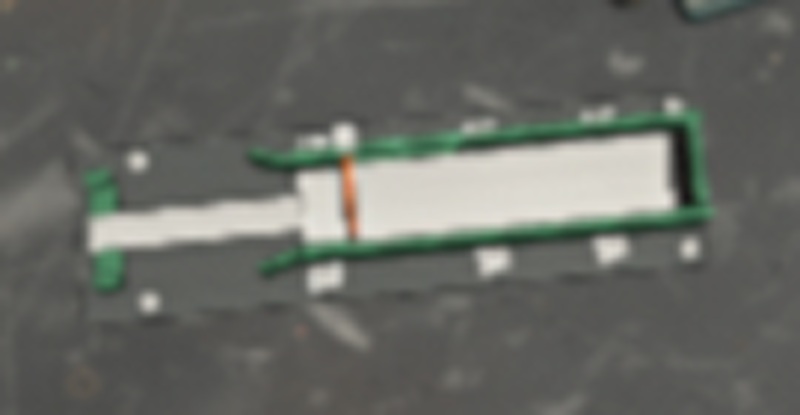

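The brown tube (the one meant: brown, square, standing) is at top px (188,228). The red look-alikes are at (162,218) and (191,262). The chute runs to image right, with the flap at about (273,203). Next I'll measure all of these from depth.

```bash
cat > h.py <<'E'
import numpy as np,cv2
from cell import manip
def cloud(c,d,cal):
    h,w=d.shape
    K=np.array([[cal['fx'],0,cal['cx']],[0,cal['fy'],cal['cy']],[0,0,1.]])
    v,u=np.mgrid[:h,:w].astype(np.float64)
    p=cv2.undistortPoints(np.stack([u,v],-1).reshape(-1,1,2),K,np.array([cal['k1'],0,0,0,0.])).reshape(h,w,2)
    P=np.stack([p[...,0]*d,-p[...,1]*d,-d],-1)
    T=np.array(cal['world_from_camera'])
    W=P@T[:3,:3].T+T[:3,3]
    W[d<=0]=np.nan
    return W
def load(n):
    z=np.load(f'pics/{n}.npz');return z['im'],z['d']
E
python3 - <<'E'
from h import *
im,d=load('top0');W=cloud('top',d,manip.calibration('top'))
for n,(u,v) in dict(tbl=(210,240),cra0=(233,209),cradle=(250,206),floor=(300,202),saddleT=(231,200),lamp=(440,195),lamp2=(410,200),torch=(15,240),torch2=(40,240),ctrl=(200,245),can=(403,168),tin=(387,245),box=(415,90)).items(): print(n,np.round(W[v,u]))
# tube pixels
m=np.zeros(d.shape,bool);m[210:242,172:206]=1
m&=(W[...,2]>30)
print(m.sum()); 
for v in range(214,242): print(v,''.join(f'{W[v,u,2]:4.0f}' for u in range(174,204)))
hsv=cv2.cvtColor(im,cv2.COLOR_RGB2HSV)
o=(hsv[...,0]>4)&(hsv[...,0]<20)&(hsv[...,1]>150);o[:, :260]=0;o[:,290:]=0;o[:180]=0;o[225:]=0
print('flap',np.argwhere(o).mean(0),np.round(W[o],0)[:20])
im,d=load('side0');W=cloud('side',d,manip.calibration('side'))
for p in [(235,270),(265,235),(215,300),(350,210),(165,400),(245,295),(330,10),(300,5),(358,50),(205,390)]: print(p,np.round(W[p[1],p[0]]))
E
```

```text
tbl [453. 241.  -6.]
cra0 [561. 160.  27.]
cradle [573. 101.  32.]
floor [592. -72.  24.]
saddleT [591. 167.  38.]
lamp [ 530. -326.  625.]
lamp2 [ 523. -276.  596.]
torch [432. 858. 120.]
torch2 [436. 832.  28.]
ctrl [434. 274.   2.]
can [ 685. -385.  179.]
tin [ 449. -362.   67.]
box [ 945. -430.  167.]
195
214    1   2  -4   5   3  -2   1   0   2   2   1   0  -1  -1   1 nan  -1   0  -1  -2   2  -5   3  -1  -1  -2  -2   0  -0   0
215    2  -3   2  -2   0  -2  -1   4  -1   3   3   2   4   5  -0  -0  -1   1   1  -2   3   2  -2   7   5  -0   2  -2  -2   1
216   -4   2   6  -0   4   0  -4   0   6  -2   0  -5   7   4  -3  -1  -1   0   2  -2   5   0   6  -1   7   4   0   0   1   5
217   -1   1   3   4   3  -1   4  -2  -1   1   2  -1  -2   6  -2   6   1  -3   2  -3  -3   3   1  -2  -4   3   4   5  -3   3
218   -3   6   1   4   1   1   3   0   3   6  -1   2   1  -2   5  -1  -0  -0   3   1  -2  -0   3   1   2   5   1  -2  -3  -1
219    0   0  -0  -0  -1   6   3  -6  -2   1   1   2 nan  -6   5  -2  -3   0  -3  -3   2  -2   2   2   8  -3   7  -2  -8   7
220    7   3   2  -5   5  -2  -2  -1   
[... 2334 characters left out ...]
7
239    2  -5   3  -1   2   3   1   2   2  -6  -1   1   4  -2  -3  -2   2   0   3  -0   1   2  -3   4   3   0   1  -1   1   6
240    3  -1   5  -3   1   4   6   2  -3   3   4   5  -0   0  -1   1   2  -0  -1   2  -0  -3   1   1  -2   3   2   3   1   5
241   -2  -3   3  -2   2   1  -1   2   2  -1  -2   6   1   0  -2   1   5  -1  -1  -1  -4  -4   0   3   0   4   3  -3   3   4
flap [197. 273.] [[602.  21.  62.]]
(235, 270) [299. 643. 391.]
(265, 235) [286. 581. 411.]
(215, 300) [310. 676. 362.]
(350, 210) [ 366. -179.    6.]
(165, 400) [320. 778. 285.]
(245, 295) [475. 324.  10.]
(330, 10) [ 540. -348.  575.]
(300, 5) [ 823. -784.  526.]
(358, 50) [ 518. -627.  409.]
(205, 390) [336. 684. 177.]
```

Run:
```python
from h import *
im,d=load('top0');W=cloud('top',d,manip.calibration('top'))
hsv=cv2.cvtColor(im,cv2.COLOR_RGB2HSV)
for n,(a,b,c,e) in dict(brown=(174,216,204,240),redA=(150,206,176,228),redB=(178,250,206,274)).items():
    s=W[b:e,a:c].reshape(-1,3); z=s[:,2]
    t=s[z>98]; print(n,len(t),'top',t.mean(0).round(), np.percentile(z,99).round(), cv2.minAreaRect(t[:,:2].astype(np.float32)))
    q=s[z>15]; print('   all',q.min(0).round(),q.max(0).round())
# chute: bright spine/floor pixels
c=W[178:232,220:345];ci=hsv[178:232,220:345]
white=(ci[...,1]<40)&(ci[...,2]>150)&(abs(c[...,2]-26)<10)
P=c[white];print(len(P),P[:,2].mean());r=cv2.minAreaRect(P[:,:2].astype(np.float32));print('white',r)
g=(ci[...,0]>55)&(ci[...,0]<95)&(ci[...,1]>90)
P=c[g&(c[...,2]>50)];print('greenhi',len(P),cv2.minAreaRect(P[:,:2].astype(np.float32)))
al=c[(c[...,2]>55)];print(al.min(0),al.max(0))
dark=c[(c[...,2]>45)];print(cv2.minAreaRect(dark[:,:2].astype(np.float32)))
im,d=load('side0');W=cloud('side',d,manip.calibration('side'))
for p in [(290,192),(305,185),(320,190),(340,200),(350,207),(360,225),(367,260),(370,300),(365,350),(375,400)]: 
    w=W[p[1]-3:p[1]+4,p[0]-4:p[0]+5].reshape(-1,3); print(p,np.round(w[np.nanargmin(np.linalg.norm(w-[57,1023,763],axis=1))]))
```

```text
brown 66 top [488. 305. 108.] nan ((487.3012390136719, 305.06658935546875), (40.215904235839844, 41.12334060668945), 12.498055458068848)
   all [464. 282.  15.] [510. 327. 116.]
redA 74 top [520. 398. 107.] nan ((521.2883911132812, 396.8308410644531), (42.79180908203125, 39.93777084350586), 71.22736358642578)
   all [497. 372.  15.] [545. 421. 116.]
redB 63 top [380. 290. 108.] nan ((378.1871032714844, 289.94989013671875), (40.29405975341797, 41.9758186340332), 17.54242706298828)
   all [355. 266.  15.] [403. 314. 116.]
964 24.57166189762945
white ((584.0392456054688, 1.9918975830078125), (85.62933349609375, 341.8624572753906), 6.964810848236084)
greenhi 168 ((588.0894775390625, -56.22383117675781), (61.88362121582031, 251.2167510986328), 6.790041446685791)
[ 539.81400442 -184.67889464   55.07002717] [636.56592492  79.33346617  79.49640989]
((587.546142578125, -5.0673065185546875), (74.18384552001953, 355.37841796875), 8.096205711364746)
(290, 192) [285. 515. 442.]
(305, 185) [273. 487. 446.]
(320, 190) [260. 456. 430.]
(340, 200) [236. 422. 391.]
(350, 207) [224. 399. 370.]
(360, 225) [210. 379. 336.]
(367, 260) [186. 346. 244.]
(370, 300) [179. 337. 137.]
(365, 350) [174. 334. -11.]
(375, 400) [ 138.  321. -179.]
```

```bash
python3 -m inch '{"grip":[1,1,1,1,1,1,1,1,1,1],"travel":[[-1,5,1],[-2,10,2],[-2,15,3],[2,20,5],[6,24,6],[10,28,7],[13,32,8],[15,37,8],[17,42,8],[18,46,8]],"turn":[[0,0,0],[0,0,0],[0,0,0],[0,0,0],[0,0,0],[0,0,0],[0,0,0],[0,0,0],[0,0,0],[0,0,0]]}'; python3 -c "
from cell import manip
print(manip.read_state())"
```

```text
clock: 1.65
eef_pos: [402.5, -41.2, 285.4]
eef_rot: [-3.142, -0.0, 0.417]
wrist_force: [1.4, -0.2, -0.2]
finger_gap: 94.5
{'clock': 1.65, 'joints': array([-1.92600612e-01, -8.92714245e-02,  1.76520853e+00,  2.17940386e-04,
        1.46547600e+00,  9.61406768e-01]), 'qd': array([ 8.06367207e-01,  6.94212780e-02, -5.95096980e-02,  2.87366926e-04,
       -7.22119378e-03,  8.04641806e-01]), 'effort': array([-5.64993694e+00, -3.26393545e+01, -3.62901735e+01,  1.27630848e-01,
        2.23223772e-02, -1.43820472e+00]), 'eef_pos': array([402.53237513, -41.1518042 , 285.43782476]), 'eef_rot': array([-3.14151770e+00, -2.71282445e-04,  4.16766045e-01]), 'wrist_force': array([ 1.35551349, -0.16831986, -0.17006056]), 'moment': array([-0.06755174, -0.01946271,  0.03041501]), 'finger_gap': 94.45100470487101}
```

```bash
python3 -m inch '{"grip":[1,1],"travel":[[3,4,0],[3,4,0]],"turn":[[0,0,0],[0,0,0]]}'
python3 - <<'E'
from h import *
s=manip.read_state();print(s['joints'],s['eef_pos'],s['eef_rot'])
print(manip.calibration('wrist'))
im,d=manip.camera('wrist');np.savez('pics/w1.npz',im=im,d=d,T=manip.calibration('wrist')['world_from_camera']);cv2.imwrite('pics/w1.png',im[:,:,::-1])
im,d=manip.camera('side');np.savez('pics/s1.npz',im=im,d=d);cv2.imwrite('pics/s1.png',im[:,:,::-1])
E
```

```text
clock: 1.9
eef_pos: [433.3, 0.9, 285.1]
eef_rot: [-3.141, 0.0, 0.42]
wrist_force: [-0.7, 0.7, 0.0]
finger_gap: 94.3
[-8.26881031e-02 -2.00888404e-02  1.70043291e+00  4.13263673e-04
  1.46167538e+00  1.06767960e+00] [433.26645678   0.92918338 285.10000232] [-3.14102698e+00  1.75849010e-04  4.20383578e-01]
{'fx': 342.9689429122977, 'fy': 342.9689429122977, 'cx': 282.22312229149304, 'cy': 208.57410353417913, 'k1': -0.07457989974563342, 'world_from_camera': array([[ 4.07787484e-01,  8.82395176e-01,  2.34708589e-01,
         4.99710332e+02],
       [-9.13076686e-01,  3.93922282e-01,  1.05433395e-01,
         3.11103660e+01],
       [ 5.76976612e-04, -2.57301359e-01,  9.66331039e-01,
         4.63620405e+02],
       [ 0.00000000e+00,  0.00000000e+00,  0.00000000e+00,
         1.00000000e+00]])}
```

View pics/w1.png

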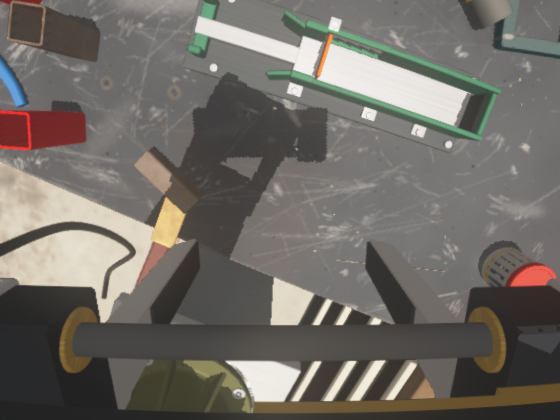

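View pics/s1.png

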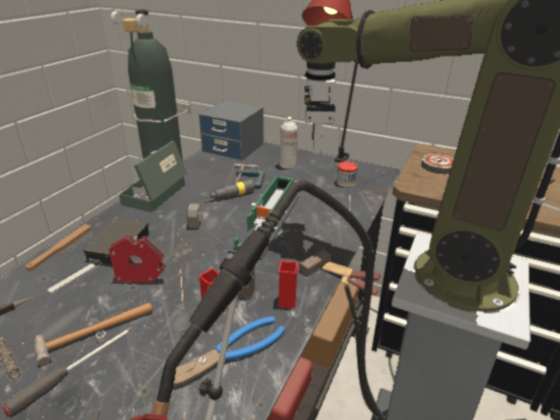

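```bash
cat > ch.py <<'E'
from h import *
import sys
def chute(n):
    z=np.load(f'pics/{n}.npz');im,d,T=z['im'],z['d'],z['T']
    cal=manip.calibration('wrist');cal['world_from_camera']=T
    W=cloud('wrist',d,cal);hsv=cv2.cvtColor(im,cv2.COLOR_RGB2HSV)
    near=(np.abs(W[...,0]-585)<110)&(np.abs(W[...,1])<230)
    g=near&(hsv[...,0]>55)&(hsv[...,0]<95)&(hsv[...,1]>90)
    t=g&(abs(W[...,2]-70)<4); P=W[t]; 
    print('walltop',t.sum(),P[:,2].mean(),cv2.minAreaRect(P[:,:2].astype(np.float32)))
    o=near&(hsv[...,0]>4)&(hsv[...,0]<20)&(hsv[...,1]>170); P=W[o]
    print('flap',o.sum(),np.nanmean(P,0),np.nanmin(P,0),np.nanmax(P,0),cv2.minAreaRect(P[~np.isnan(P[:,0]),:2].astype(np.float32)))
    w=near&(hsv[...,1]<30)&(hsv[...,2]>150)&(abs(W[...,2]-24)<5);P=W[w]
    print('white',w.sum(),np.median(P[:,2]))
    # spine only: local coords
    f=np.array([np.sin(np.deg2rad(6.9)),-np.cos(np.deg2rad(6.9))]);
    return W,im,hsv,w
W,im,hsv,w=chute('w1')
P=W[w][:,:2]
# spine: region y>45
S=P[(P[:,1]>70)&(P[:,1]<150)];print('spine',len(S),cv2.minAreaRect(S.astype(np.float32)),cv2.fitLine(S.astype(np.float32),cv2.DIST_L2,0,.01,.01).ravel())
F=P[(P[:,1]<5)];print('floor',cv2.minAreaRect(F.astype(np.float32)),cv2.fitLine(F.astype(np.float32),cv2.DIST_L2,0,.01,.01).ravel())
print('rear spine end',P[P[:,1].argsort()[-10:]].mean(0))
E
python3 ch.py
```

```text
walltop 301 68.81731054345326 ((597.7462768554688, -148.74456787109375), (59.338558197021484, 75.92981719970703), 5.941095352172852)
flap 94 [580.04556872  15.31034151  63.27441731] [558.10139311  11.95026396  60.64033743] [601.81962496  18.54572942  65.34625729] ((580.0584106445312, 15.198437690734863), (43.98280715942383, 2.6008918285369873), 6.3149895668029785)
white 8027 23.328928165079844
spine 1160 ((565.9340209960938, 110.03748321533203), (20.374286651611328, 82.02300262451172), 6.9622297286987305) [ 1.28178284e-01 -9.91751134e-01  5.65804993e+02  1.09906364e+02]
floor ((587.0286865234375, -84.42194366455078), (57.15886688232422, 183.05189514160156), 6.251791000366211) [ 1.2627248e-01 -9.9199557e-01  5.9214587e+02 -8.0476578e+01]
rear spine end [564.14490508 168.89522472]
```

```bash
python3 -m inch '{"grip":[1,1,1,1,1,1,1,1,1,1],"travel":[[1,2,1],[2,4,2],[3,6,2],[4,8,2],[5,10,2],[6,12,2],[6,13,2],[6,13,2],[6,13,2],[6,13,2]],"turn":[[0,0,10],[0,0,20],[0,0,30],[0,0,40],[0,0,50],[0,0,60],[0,0,70],[0,0,78.5],[0,0,78.5],[0,0,78.5]]}'
python3 - <<'E'
from h import *
s=manip.read_state();print(s['joints'],s['eef_pos'],s['eef_rot'])
T=manip.calibration('wrist')['world_from_camera']
im,d=manip.camera('wrist');np.savez('pics/w2.npz',im=im,d=d,T=T);cv2.imwrite('pics/w2.png',im[:,:,::-1])
print([(round(r['p'],2),np.round(r['bbox']).tolist()) for r in manip.look_for('wrist','tube_center')])
cal=manip.calibration('wrist');cal['world_from_camera']=T
W=cloud('wrist',d,cal);hsv=cv2.cvtColor(im,cv2.COLOR_RGB2HSV)
m=(abs(W[...,0]-488)<45)&(abs(W[...,1]-305)<45)&(abs(W[...,2]-110)<5)
P=W[m];print(m.sum(),np.argwhere(m).min(0),np.argwhere(m).max(0),P.mean(0),cv2.minAreaRect(P[:,:2].astype(np.float32)))
E
```

```text
clock: 3.25
eef_pos: [492.3, 128.1, 305.4]
eef_rot: [3.142, 0.0, 1.783]
wrist_force: [-0.2, -0.1, 0.4]
finger_gap: 94.0
[ 1.82656002e-01  1.48345749e-01  1.47575008e+00 -3.54452377e-04
  1.51747768e+00 -2.99816477e-02] [492.31724685 128.06002727 305.42384763] [3.14158413e+00 3.54363886e-04 1.78345286e+00]
[(0.64, [289.0, 0.0, 334.0, 57.0]), (0.61, [182.0, 0.0, 240.0, 52.0])]
359 [  0 293] [ 38 333] [486.77957366 298.61977199 108.86851929] ((484.69378662109375, 303.00390625), (40.67850112915039, 37.662818908691406), 12.692911148071289)
```

View pics/w2.png

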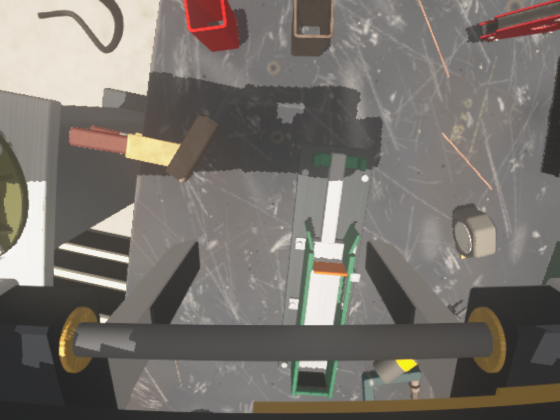

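```bash
python3 -m inch '{"grip":[1,1,1,1,1,1],"travel":[[0,0,0],[0,1,0],[1,2,0],[1,2,0],[1,2,0],[1,2,0]],"turn":[[9.8,2.1,0],[19.5,4.2,0],[29.3,6.4,0],[39,8.5,0],[43.9,9.6,0],[43.9,9.6,0]]}'
python3 - <<'E'
from h import *
s=manip.read_state();print(s['joints'],s['eef_pos'],s['eef_rot'])
T=manip.calibration('wrist')['world_from_camera']
im,d=manip.camera('wrist');np.savez('pics/w3.npz',im=im,d=d,T=T);cv2.imwrite('pics/w3.png',im[:,:,::-1])
cal=manip.calibration('wrist');cal['world_from_camera']=T
W=cloud('wrist',d,cal)
m=(abs(W[...,0]-488)<45)&(abs(W[...,1]-305)<45)&(abs(W[...,2]-110)<5)
P=W[m];print(m.sum(),np.argwhere(m).min(0),np.argwhere(m).max(0),P.mean(0),cv2.minAreaRect(P[:,:2].astype(np.float32)))
m=(abs(W[...,0]-488)<45)&(abs(W[...,1]-305)<45)&(W[...,2]<95)&(W[...,2]>20)
P=W[m];v=cv2.minAreaRect(P[:,:2].astype(np.float32));print(m.sum(),P.mean(0),v)
E
```

```text
clock: 4.1
eef_pos: [502.5, 147.4, 304.4]
eef_rot: [-3.137, -0.784, 1.779]
wrist_force: [-0.5, 0.0, 0.0]
finger_gap: 93.7
[-0.13937534  0.27328227  1.50821578  0.72741993  1.66275763 -0.39552596] [502.49019752 147.41823671 304.43785966] [-3.13658823 -0.78400536  1.77919253]
305 [185 281] [213 312] [484.63096837 304.0909588  108.36329722] ((484.856689453125, 305.2837829589844), (39.8196907043457, 41.15858459472656), 11.960198402404785)
1136 [486.15091418 299.66831481  65.57362862] ((485.24237060546875, 303.8262634277344), (39.7425537109375, 39.93601608276367), 10.375264167785645)
```

View pics/w3.png

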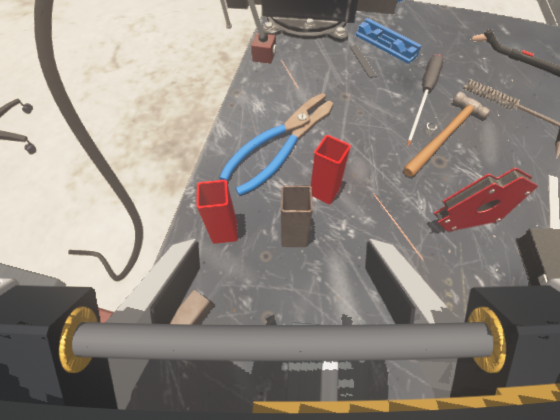

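```bash
python3 -m inch '{"grip":[0.6,0.6,0.6,0.6,0.6,0.6,0.6,0.6],"travel":[[0,1,-2],[0,2,-5],[0.2,3,-8],[0.4,4,-11],[0.4,5,-14],[0.4,5.9,-17],[0.4,5.9,-18.2],[0.4,5.9,-18.2]],"turn":[[9.8,2.1,0],[19.5,4.2,0],[19.5,4.2,0],[19.5,4.2,0],[19.5,4.2,0],[19.5,4.2,0],[19.5,4.2,0],[19.5,4.2,0]]}'
python3 - <<'E'
from h import *
s=manip.read_state();print(s['joints'],s['eef_pos'],s['eef_rot'])
T=manip.calibration('wrist')['world_from_camera']
im,d=manip.camera('wrist');np.savez('pics/w4.npz',im=im,d=d,T=T);cv2.imwrite('pics/w4.png',im[:,:,::-1])
cal=manip.calibration('wrist');cal['world_from_camera']=T
W=cloud('wrist',d,cal)
m=(abs(W[...,0]-488)<45)&(abs(W[...,1]-305)<45)&(abs(W[...,2]-110)<5)
P=W[m];print(m.sum(),np.argwhere(m).min(0),np.argwhere(m).max(0),P.mean(0),cv2.minAreaRect(P[:,:2].astype(np.float32)))
m=(abs(W[...,0]-488)<45)&(abs(W[...,1]-305)<45)&(W[...,2]<95)&(W[...,2]>20)
P=W[m];v=cv2.minAreaRect(P[:,:2].astype(np.float32));print(m.sum(),P.mean(0),v)
from scipy.spatial.transform import Rotation as R
r=R.from_euler('xyz',s['eef_rot']).as_matrix();print(r)
rel=(P-s['eef_pos'])@r; print('rel tool',rel.mean(0),np.percentile(rel,[2,98],axis=0))
im,d=manip.camera('side');cv2.imwrite('pics/s4.png',im[:,:,::-1])
E
```

```text
clock: 5.15
eef_pos: [506.5, 207.0, 123.4]
eef_rot: [-3.138, -1.13, 1.782]
wrist_force: [0.5, -0.1, 0.6]
finger_gap: 75.2
[-0.12282204  0.62717117  1.66327046  1.02437462  1.51482015 -0.77855901] [506.53600934 206.96713929 123.38291721] [-3.13756334 -1.12956648  1.78157189]
745 [160 258] [192 309] [485.29515336 303.04301947 107.93861528] ((484.7866516113281, 305.1703796386719), (39.998104095458984, 41.767333984375), 11.887280464172363)
3255 [487.79585878 290.66686653  64.23714927] ((485.2452392578125, 304.10418701171875), (40.02902603149414, 40.37926483154297), 10.454188346862793)
[[-0.08934709  0.97709874 -0.19311952]
 [ 0.41760074  0.21277944  0.88336546]
 [ 0.90422714 -0.00172072 -0.42704838]]
rel tool [-16.85376286  -0.39962327 102.8146411 ] [[-57.00575375 -19.35622832  85.93658958]
 [ 23.05018857  18.37003744 123.01200769]]
```

View pics/w4.png

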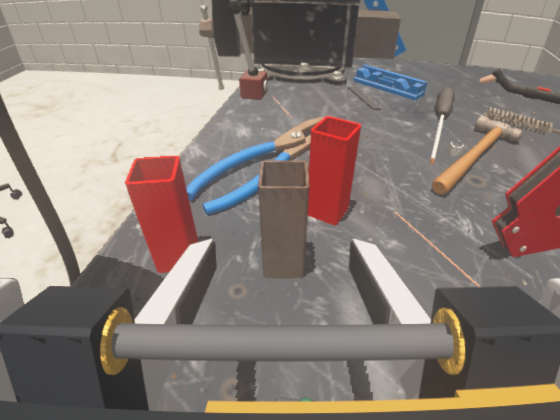

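View pics/s4.png

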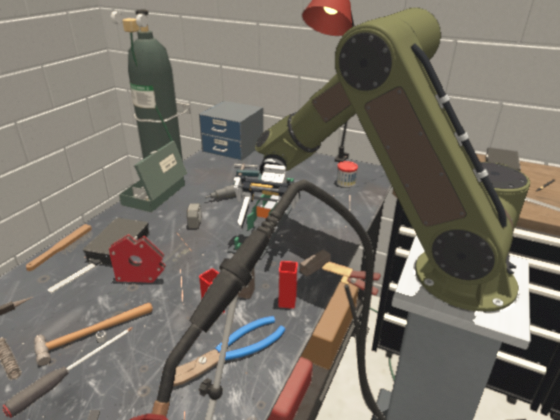

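The brown tube at (285,220) stands centred between the open fingers. The red ones are at (165,215) and (335,170), clear of the approach. Now I go in.

```bash
python3 -m inch '{"grip":[0.6,0.6,0.6,0.6,0.6],"travel":[[-0.8,3.8,-1.9],[-1.7,7.6,-3.8],[-2.5,11.4,-5.6],[-2.5,11.4,-5.6],[-2.5,11.4,-5.6]],"turn":[[0,0,0],[0,0,0],[0,0,0],[0,0,0],[0,0,0]]}'
python3 - <<'E'
from h import *
s=manip.read_state();print(s['eef_pos'],s['eef_rot'],s['wrist_force'])
im,d=manip.camera('wrist');cv2.imwrite('pics/w5.png',im[:,:,::-1])
E
```

```text
clock: 5.88
eef_pos: [482.7, 320.2, 69.4]
eef_rot: [3.137, -1.129, 1.788]
wrist_force: [-0.3, 0.1, 0.8]
finger_gap: 75.3
[482.70086762 320.21703451  69.35476453] [ 3.13749632 -1.12927403  1.78811201] [-0.3485519   0.10512348  0.75575756]
```

View pics/w5.png

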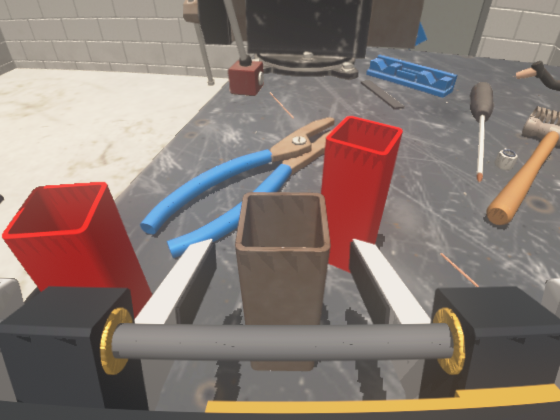

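The brown tube (283,250) is between the fingers, with the red ones outside. I close at moderate force and lift.

```bash
python3 -m inch '{"grip":[-1,-1,-1,-1,-1,-1],"travel":[[0,0,0],[0,0,0],[0,0,0],[0,0,0],[0,0,0],[0,0,0]],"turn":[[0,0,0],[0,0,0],[0,0,0],[0,0,0],[0,0,0],[0,0,0]]}' 35; python3 -m inch '{"grip":[-1,-1,-1,-1,-1,-1],"travel":[[0,0,2],[0,-1,5],[0,-2,9],[0,-3,13],[0,-3,13],[0,-3,13]],"turn":[[0,0,0],[0,0,0],[0,0,0],[0,0,0],[0,0,0],[0,0,0]]}'
python3 - <<'E'
from h import *
s=manip.read_state();print(s['joints'],s['eef_pos'],s['eef_rot'],s['wrist_force'])
T=manip.calibration('wrist')['world_from_camera']
im,d=manip.camera('wrist');np.savez('pics/w6.npz',im=im,d=d,T=T);cv2.imwrite('pics/w6.png',im[:,:,::-1])
im,d=manip.camera('side');cv2.imwrite('pics/s6.png',im[:,:,::-1])
E
```

```text
clock: 6.68
eef_pos: [483.0, 319.9, 69.4]
eef_rot: [3.137, -1.129, 1.788]
wrist_force: [-0.1, -2.5, 0.4]
finger_gap: 40.1
clock: 7.42
eef_pos: [482.5, 290.0, 198.1]
eef_rot: [3.141, -1.129, 1.785]
wrist_force: [-0.9, 0.2, -3.8]
finger_gap: 39.8
[ 0.02665283  0.46309886  1.70904761  1.10444168  1.46660325 -0.61899858] [482.53783708 289.98627735 198.09942595] [ 3.14051238 -1.12897563  1.78472566] [-0.9136134   0.22075098 -3.82174816]
```

View pics/w6.png

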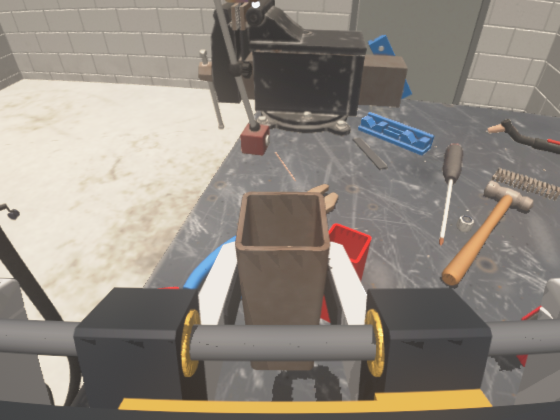

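View pics/s6.png

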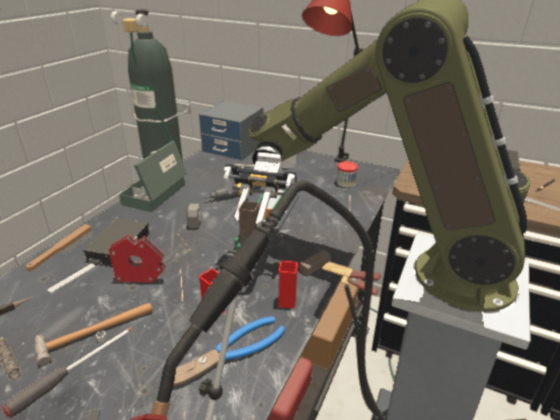

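```bash
cat > plan.py <<'E'
from h import *
from scipy.spatial.transform import Rotation as R
s=manip.read_state();p=s['eef_pos'];Rn=R.from_euler('xyz',s['eef_rot'])
Rg=R.from_euler('xyz',[3.137,-1.129,1.788]);pg=np.array([483,319.9,69.4])
c=Rg.inv().apply(np.array([485.2,304.3,55])-pg); ax=Rg.inv().apply([0,0,1])
print('tube in tool',c,ax, 'now axis',Rn.apply(ax),'center',p+Rn.apply(c))
j=Rn.as_matrix()[:,1];print('jaw',j)
psi=np.deg2rad(97.1)
rear=np.array([np.cos(psi),np.sin(psi),0]); 
# current tube frame: axis u=Rn ax, jaw j (orth) -> target axis rear, jaw = dir +x-ish (psi-90)
def frame(u,j): j=j-u*(u@j); j/=np.linalg.norm(j); return np.stack([u,j,np.cross(u,j)],1)
F0=frame(Rn.apply(ax),j);F1=frame(rear,np.array([np.sin(psi),-np.cos(psi),0]))
Q=R.from_matrix(F1@F0.T);rv=np.degrees(Q.as_rotvec());print('rotvec',rv,np.linalg.norm(rv))
Rt=Q*Rn;print('tool z',Rt.as_matrix()[:,2],Rt.as_euler('xyz'))
for z in (164,74,45.5):
    tc=np.array([567,105,z]);t=tc-Rt.apply(c);print(z,'TCP',t,'travel cm',(t-p)/10)
E
python3 plan.py
```

```text
tube in tool [-19.73337245  -1.17654008  -8.04796654] [ 0.90398508  0.00196365 -0.4275595 ] now axis [2.64139042e-03 1.96569707e-04 9.99996492e-01] center [484.61423776 274.48033328 183.38985034]
jaw [ 9.77367122e-01  2.11549222e-01 -6.59548167e-04]
rotvec [-88.74834631 -15.2206081   -3.8970716 ] 90.12836984373482
tool z [ 0.05368012 -0.42417717 -0.90398682] [3.14159265 0.44179225 1.69667835]
164 TCP [566.35959954 119.43150725 148.28753725] travel cm [  8.39090084 -17.0651419   -4.95050116]
74 TCP [566.35959954 119.43150725  58.28753725] travel cm [  8.39090084 -17.0651419  -13.95050116]
45.5 TCP [566.35959954 119.43150725  29.78753725] travel cm [  8.39090084 -17.0651419  -16.80050116]
```

```bash
python3 -m inch '{"grip":[-1,-1,-1,-1,-1,-1,-1,-1,-1,-1],"travel":[[0.5,-1,1],[1.5,-3,1],[2.5,-5,1],[3.5,-7,1],[4.5,-9,1],[5.5,-11,0],[6.5,-13,0],[7.5,-15,-1],[8.4,-17.1,-2],[8.4,-17.1,-2]],"turn":[[-8.9,-1.5,-0.4],[-17.8,-3,-0.8],[-26.6,-4.6,-1.2],[-35.5,-6.1,-1.6],[-44.4,-7.6,-2],[-53.3,-9.1,-2.3],[-62.1,-10.7,-2.7],[-71,-12.2,-3.1],[-79.9,-13.7,-3.5],[-88.7,-15.2,-3.9]]}'; python3 -m inch '{"grip":[-1,-1],"travel":[[0,0,0],[0,0,0]],"turn":[[0,0,0],[0,0,0]]}';python3 - <<'E'
from h import *
T=manip.calibration('wrist')['world_from_camera']
im,d=manip.camera('wrist');np.savez('pics/w7.npz',im=im,d=d,T=T);cv2.imwrite('pics/w7.png',im[:,:,::-1])
im,d=manip.camera('side');cv2.imwrite('pics/s7.png',im[:,:,::-1])
im,d=manip.camera('top');np.savez('pics/t7.npz',im=im,d=d);cv2.imwrite('pics/t7.png',im[:,:,::-1])
E
python3 plan.py; python3 -c "
from cell import manip
print(manip.read_state())"
```

```text
clock: 8.78
eef_pos: [566.2, 118.2, 175.9]
eef_rot: [-3.138, 0.446, 1.697]
wrist_force: [0.4, 0.4, -2.3]
finger_gap: 39.7
clock: 9.02
eef_pos: [566.0, 118.4, 174.9]
eef_rot: [-3.136, 0.443, 1.699]
wrist_force: [0.9, 0.0, -2.3]
finger_gap: 40.0
tube in tool [-19.73337245  -1.17654008  -8.04796654] [ 0.90398508  0.00196365 -0.4275595 ] now axis [-0.12167878  0.99256624 -0.00255814] center [567.00519317 103.30874774 191.82583716]
jaw [ 0.9923257   0.1236205  -0.00277104]
rotvec [ 0.1649006  -0.13930998  0.11118019] 0.2428178582250316
tool z [ 0.05368012 -0.42417717 -0.90398682] [-3.14159265  0.44179225  1.69667835]
164 TCP [566.35959954 119.43150725 148.28753725] travel cm [ 5.09785848e-04  1.73527847e-01 -2.77859353e+00]
74 TCP [566.35959954 119.43150725  58.28753725] travel cm [ 5.09785848e-04  1.73527847e-01 -1.17785935e+01]
45.5 TCP [566.35959954 119.43150725  29.78753725] travel cm [ 5.09785848e-04  1.73527847e-01 -1.46285935e+01]
{'clock': 9.175, 'joints': array([ 0.33828578,  0.45794248,  1.43691908, -0.44229483,  1.37096356,
        0.33025743]), 'qd': array([ 0.0023753 , -0.00227435, -0.00102391, -0.00796334,  0.00354044,
        0.00693325]), 'effort': array([ 3.53387380e-01, -6.17355680e+01, -3.48377359e+01, -1.25932708e+00,
        4.71197963e-01, -3.69375141e-02]), 'eef_pos': array([566.35450169, 117.69622878, 176.07347257]), 'eef_rot': array([-3.13852359,  0.44434314,  1.69605364]), 'wrist_force': array([ 0.26815163,  0.00404799, -2.6108321 ]), 'moment': array([ 0.37296376, -0.03788664, -0.02998013]), 'finger_gap': 40.17383540650244}
```

View pics/w7.png

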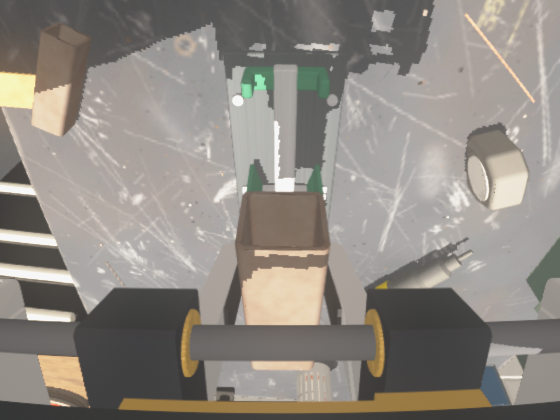

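View pics/s7.png

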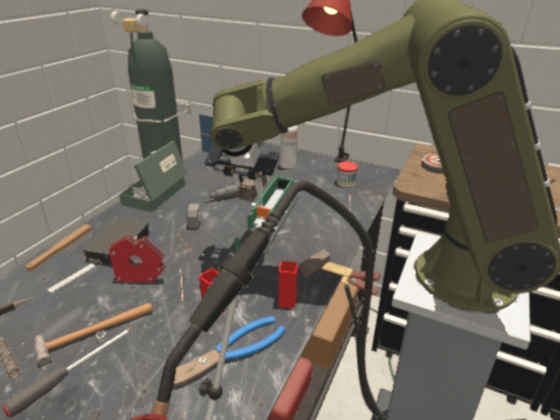

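Run:
```python
from h import *
z=np.load('pics/w7.npz');im,d=z['im'],z['d'];cal=manip.calibration('wrist');cal['world_from_camera']=z['T']
W=cloud('wrist',d,cal);hsv=cv2.cvtColor(im,cv2.COLOR_RGB2HSV)
sp=(abs(W[...,2]-24)<5)&(abs(W[...,0]-566)<15)&(W[...,1]>95)&(W[...,1]<180);P=W[sp]
print(len(P),np.median(P[:,2]),cv2.minAreaRect(P[:,:2].astype(np.float32)),cv2.fitLine(P[:,:2].astype(np.float32),cv2.DIST_L2,0,.01,.01).ravel())
g=(hsv[...,0]>50)&(hsv[...,0]<95)&(hsv[...,1]>90)&(W[...,2]>30)&(W[...,2]<50)&(W[...,1]>130);P=W[g]
print('saddle',len(P),cv2.minAreaRect(P[:,:2].astype(np.float32)))
t=(W[...,2]>150)&(W[...,2]<225)&(abs(W[...,0]-567)<30)&(W[...,1]>30)&(W[...,1]<175);t[240:360,:240]=0;t[240:,328:]=0;t[365:]=0;t[325:]=0
P=W[t];print('tube',len(P),P.min(0),P.max(0),cv2.minAreaRect(P[:,:2].astype(np.float32)), np.percentile(P[:,2],[2,98]))
pts=W[205:300,250:318].reshape(-1,3);pts=pts[(pts[:,2]>205)];print(np.linalg.lstsq(np.c_[pts[:,:2],np.ones(len(pts))],pts[:,2],rcond=None)[0],pts.mean(0))
```

```text
2156 23.234174390078778 ((566.0076904296875, 133.53443908691406), (29.95250701904297, 77.06202697753906), 0.001563018886372447) [ 3.2835260e-02 -9.9946076e-01  5.6516467e+02  1.3964636e+02]
saddle 83 ((530.2261352539062, 156.98765563964844), (6.363363265991211, 10.02370548248291), 8.200462341308594)
tube 11395 [539.60643683  95.73576232 167.94434312] [585.52862732 162.09093863 219.3552072 ] ((563.2813720703125, 129.10076904296875), (40.41104507446289, 62.167606353759766), 7.233940124511719) [170.36101687 209.28009307]
[ 4.47848989e-03 -1.73305124e-02  2.08431881e+02] [561.83493621 143.84193614 208.45519814]
```

```bash
python3 - <<'E'
from h import *
z=np.load('pics/w7.npz');im,d=z['im'],z['d'];cal=manip.calibration('wrist');cal['world_from_camera']=z['T']
W=cloud('wrist',d,cal)
f=np.array([.1236,-.9923]);l=np.array([.9923,.1236]);o=np.array([567,105.])
for v in (75,90,105,120,135,150,165): 
    g=im[v,260:312].astype(int).sum(1); e=np.gradient(cv2.GaussianBlur(g.astype(np.float32).reshape(1,-1),(5,1),0).ravel())
    zz=W[v,260:312,2];q=W[v,260:312]; k=abs(zz-24)<4.5
    lat=(q[:,:2]-o)@l
    print(v,'lat of z~24 px: %.1f %.1f n=%d'%(np.nanmin(lat[k]),np.nanmax(lat[k]),k.sum()),'med',np.nanmedian(lat[k]), 'along',(np.nanmean(q[k][:,:2],0)-o)@f, ''.join('#' if a else '.' for a in k))
q=W[250:300,:][:,:]
for v in (210,230,250,270,290):
    r=W[v,230:335]; k=(r[:,2]>200)&(r[:,2]<215); lat=(r[:,:2]-o)@l
    print(v,np.nanmin(lat[k]),np.nanmax(lat[k]))
E
python3 - <<'E'
import cv2
a=cv2.imread('pics/w7.png');cv2.imwrite('pics/w7c.png',cv2.resize(a[40:340,200:370],(0,0),fx=2,fy=2,interpolation=cv2.INTER_CUBIC))
E
```

```text
75 lat of z~24 px: -20.0 21.6 n=52 med 0.7747833154027386 along -61.77652447624933 ####################################################
90 lat of z~24 px: -8.8 10.6 n=24 med 0.8669596460323445 along -49.13726254438038 ..............########################..............
105 lat of z~24 px: -9.0 10.0 n=23 med 0.5225255244381396 along -36.00127300863094 ..............#######################...............
120 lat of z~24 px: -9.2 10.3 n=22 med 0.16781333520266983 along -21.966771339215477 ..............####################.##...............
135 lat of z~24 px: -9.4 9.8 n=22 med 0.24138838601986387 along -7.0746546493559155 ..............######################................
150 lat of z~24 px: -8.6 10.3 n=21 med 0.7953737366380393 along 8.684277624693507 ...............#####################................
165 lat of z~24 px: -8.8 9.6 n=20 med 0.4139633989801985 along 25.52789313430822 ...............####################.................Traceback (most recent call last):
  File "<stdin>", line 13, in <module>
    res = np.fmin.reduce(a, axis=axis, out=out, **kwargs)
ValueError: zero-size array to reduction operation fmin which has no identity
```

View pics/w7c.png

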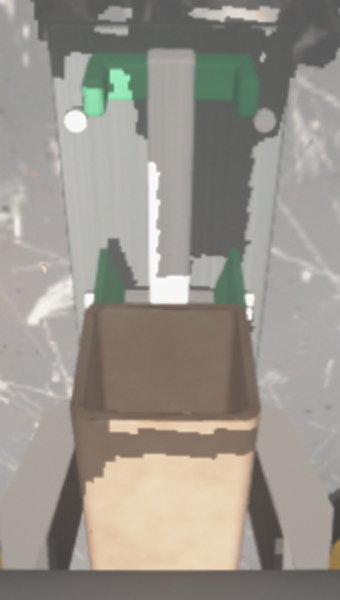

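```bash
python3 -m inch '{"grip":[-1,-1,-1,-1,-1,-1,-1,-1],"travel":[[0.1,0.1,-3],[0.1,0.2,-6],[0.1,0.2,-9],[0.1,0.2,-11],[0.1,0.2,-12.5],[0.1,0.2,-13.3],[0.1,0.2,-13.5],[0.1,0.2,-13.5]],"turn":[[0,0,0],[0,0,0],[0,0,0],[0,0,0],[0,0,0],[0,0,0],[0,0,0],[0,0,0]]}'; python3 plan.py;python3 - <<'E'
from h import *
T=manip.calibration('wrist')['world_from_camera']
im,d=manip.camera('wrist');np.savez('pics/w8.npz',im=im,d=d,T=T);cv2.imwrite('pics/w8.png',im[:,:,::-1])
im,d=manip.camera('side');cv2.imwrite('pics/s8.png',cv2.resize(im[120:320,150:400,::-1],None,fx=3,fy=3,interpolation=cv2.INTER_CUBIC))
E
```

```text
clock: 10.18
eef_pos: [567.7, 119.8, 41.6]
eef_rot: [-3.14, 0.444, 1.696]
wrist_force: [0.2, 0.1, -2.1]
finger_gap: 39.8
tube in tool [-19.73337245  -1.17654008  -8.04796654] [ 0.90398508  0.00196365 -0.4275595 ] now axis [-0.12177115  0.99255536 -0.00237576] center [568.31715026 105.42966419  57.38142219]
jaw [ 0.99231598  0.12371573 -0.00184869]
rotvec [ 0.14805519 -0.08815678  0.10577386] 0.2021881933675632
tool z [ 0.05368012 -0.42417717 -0.90398682] [-3.14159265  0.44179225  1.69667835]
164 TCP [566.35959954 119.43150725 148.28753725] travel cm [-0.13195524 -0.03901955 10.66548351]
74 TCP [566.35959954 119.43150725  58.28753725] travel cm [-0.13195524 -0.03901955  1.66548351]
45.5 TCP [566.35959954 119.43150725  29.78753725] travel cm [-0.13195524 -0.03901955 -1.18451649]
```

View pics/w8.png

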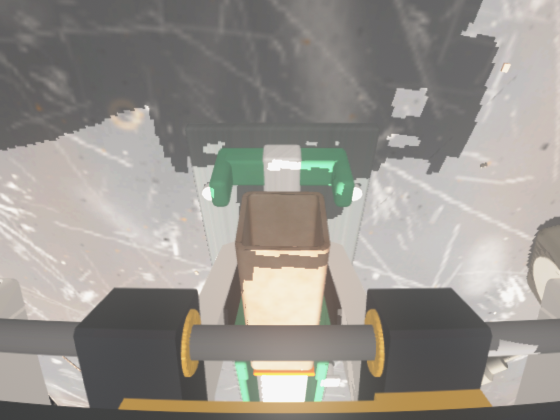

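View pics/s8.png

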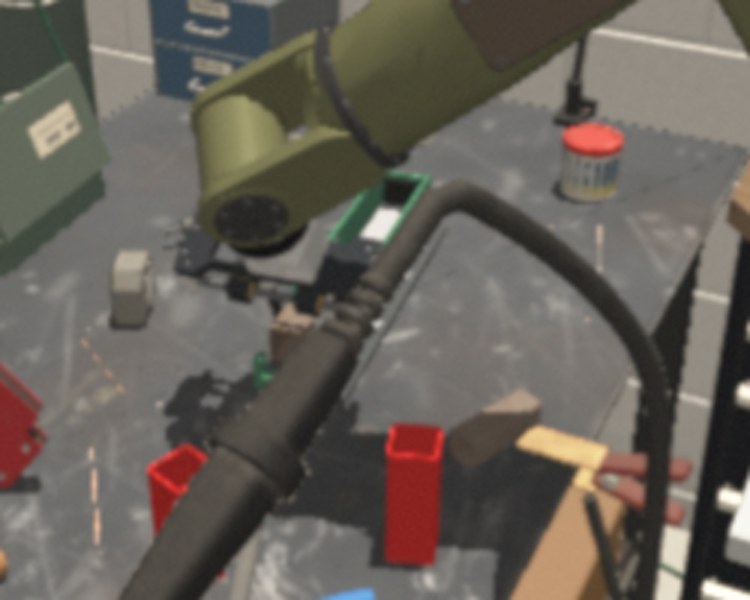

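```bash
python3 -m inch '{"grip":[-1,-1,-1,-1,-1],"travel":[[0,0,-0.5],[0,0,-1],[0,0,-1.2],[0,0,-1.2],[0,0,-1.2]],"turn":[[0,0,0],[0,0,0],[0,0,0],[0,0,0],[0,0,0]]}';python3 -m inch '{"grip":[-1,-1,-1],"travel":[[0,0,-0.1],[0,0,-0.2],[0,0,-0.2]],"turn":[[0,0,0],[0,0,0],[0,0,0]]}'
```

```text
clock: 10.9
eef_pos: [567.7, 119.8, 29.8]
eef_rot: [-3.14, 0.444, 1.696]
wrist_force: [-1.4, -0.5, 0.8]
finger_gap: 39.7
clock: 11.28
eef_pos: [568.1, 119.8, 29.7]
eef_rot: [-3.141, 0.445, 1.695]
wrist_force: [-8.2, -0.2, 18.5]
finger_gap: 39.9
```

```bash
python3 -m inch '{"grip":[-1,0.5,0.5,0.5,0.5],"travel":[[0,0,0.1],[0,0,0.1],[0,0,0.1],[0,0,0.1],[0,0,0.1]],"turn":[[0,0,0],[0,0,0],[0,0,0],[0,0,0],[0,0,0]]}';python3 -m inch '{"grip":[0.5,0.5,0.5,0.5,0.5,0.5,0.5],"travel":[[0,0,1],[0,0,3],[0,0,6],[0,0,10],[0,3,14],[0,3,15],[0,3,15]],"turn":[[0,0,0],[0,0,0],[0,0,0],[0,0,0],[0,0,0],[0,0,0],[0,0,0]]}';python3 - <<'E'
from h import *
s=manip.read_state();print(s['joints'],s['eef_pos'],s['eef_rot'],s['wrist_force'])
T=manip.calibration('wrist')['world_from_camera']
im,d=manip.camera('wrist');np.savez('pics/w9.npz',im=im,d=d,T=T);cv2.imwrite('pics/w9.png',im[:,:,::-1])
E
```

```text
clock: 11.9
eef_pos: [568.1, 119.8, 30.6]
eef_rot: [-3.141, 0.445, 1.695]
wrist_force: [0.0, -1.1, -0.0]
finger_gap: 70.3
clock: 12.78
eef_pos: [568.1, 149.5, 181.2]
eef_rot: [3.141, 0.445, 1.694]
wrist_force: [0.0, 0.3, 0.1]
finger_gap: 70.5
[ 0.38684897  0.4836013   1.38708231 -0.43461761  1.41001001  0.36422939] [568.08265421 149.48348405 181.19034618] [3.14108617 0.44486881 1.69427736] [0.03879363 0.32521296 0.08866741]
```

View pics/w9.png

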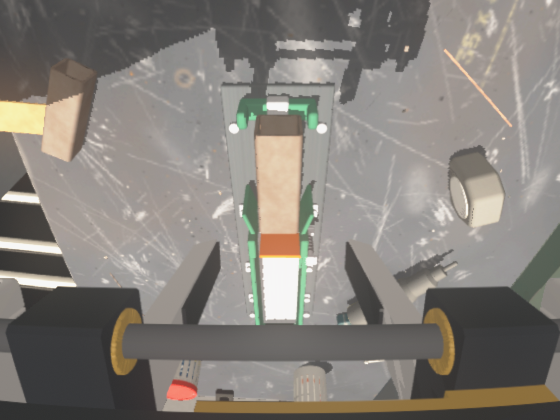

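The tube lies in the cradle between the cheeks at (279,115-230), and the flap at (279,245) is shut. I measure its rear end before pushing.

```bash
cat > meas.py <<'E'
from h import *
import sys
z=np.load(f'pics/{sys.argv[1]}.npz');im,d=z['im'],z['d'];cal=manip.calibration('wrist');cal['world_from_camera']=z['T']
W=cloud('wrist',d,cal);hsv=cv2.cvtColor(im,cv2.COLOR_RGB2HSV)
f=np.array([.1236,-.9923]);l=np.array([-f[1],f[0]]);o=np.array([579.0,15.5])
X=(W[...,:2]-o)@f;Y=(W[...,:2]-o)@l;Z=W[...,2]
def st(n,m): print(n,m.sum(),'x %.1f %.1f'%tuple(np.percentile(X[m],[1,99])),'y %.1f %.1f med %.1f'%(*np.percentile(Y[m],[1,99]),np.median(Y[m])),'z %.1f'%np.median(Z[m]))
box=(X>-190)&(X<215)&(abs(Y)<50)
br=(hsv[...,0]<22)&(hsv[...,1]>40)
t=box&(abs(Z-64)<5)&(abs(Y)<23)&br&(hsv[...,1]<190); st('tubetop',t)
P=np.stack([X[t],Y[t]],1).astype(np.float32);print(cv2.minAreaRect(P))
o_=box&(hsv[...,0]>4)&(hsv[...,0]<20)&(hsv[...,1]>170)&(Z>50);
if o_.sum()>5: st('flap',o_)
g=box&(hsv[...,0]>50)&(hsv[...,0]<95)&(hsv[...,1]>90)
for nm,m in (('saddle',g&(X<-130)&(Z>32)),('walls',g&(X>-20)&(Z>60))):
    if m.sum()>5: st(nm,m)
w=box&(hsv[...,1]<40)&(hsv[...,2]>150)&(abs(Z-24)<5)&(X>10)&(abs(Y)<30)
if w.sum()>5: st('floor',w)
E
python3 meas.py w9
```

```text
tubetop 4523 x -145.7 -2.4 y -18.8 20.1 med 0.6 z 63.4
((-73.06359100341797, 0.9342918395996094), (146.94009399414062, 42.72420120239258), 0.3592006266117096)
saddle 139 x -152.6 -141.9 y -33.5 31.9 med -28.9 z 41.6
floor 2367 x 46.5 195.1 y -24.9 24.4 med -0.3 z 23.9
```

```bash
python3 -m inch '{"grip":[-1,-1,-1,-1,-1,-1,-1,-1,-1,-1],"travel":[[0,2,0],[-0.6,4.6,0],[-1.1,4.6,-2],[-1.1,4.6,-5],[-1.1,4.6,-8],[-1.1,4.6,-11],[-1.1,4.6,-13.5],[-1.1,4.6,-14.6],[-1.1,4.6,-14.6],[-1.1,4.6,-14.6]],"turn":[[8.5,1.1,0],[17,2.1,0],[25.3,3.2,0],[25.3,3.2,0],[25.3,3.2,0],[25.3,3.2,0],[25.3,3.2,0],[25.3,3.2,0],[25.3,3.2,0],[25.3,3.2,0]]}';python3 - <<'E'
from h import *
s=manip.read_state();print(s['joints'],s['eef_pos'],s['eef_rot'],s['wrist_force'],s['finger_gap'])
T=manip.calibration('wrist')['world_from_camera']
im,d=manip.camera('wrist');np.savez('pics/w10.npz',im=im,d=d,T=T);cv2.imwrite('pics/w10.png',im[:,:,::-1])
im,d=manip.camera('top');cv2.imwrite('pics/t10.png',cv2.resize(im[150:270,160:360,::-1],None,fx=4,fy=4,interpolation=cv2.INTER_CUBIC))
f=np.array([.1236,-.9923]);l=np.array([-f[1],f[0]]);o=np.array([579.0,15.5])
print((s['eef_pos'][:2]-o)@f,(s['eef_pos'][:2]-o)@l)
E
```

```text
clock: 14.08
eef_pos: [557.2, 195.1, 34.9]
eef_rot: [-3.14, 0.0, 1.695]
wrist_force: [0.7, 0.6, 0.5]
finger_gap: 0.7
[2.74746484e-01 5.76635518e-01 1.55109155e+00 1.11147937e-04
 1.01500970e+00 1.50800972e-01] [557.18640678 195.10964284  34.91251472] [-3.14044735e+00  7.85990493e-05  1.69468319e+00] [0.66982835 0.55565824 0.49570482] 0.7383956158338288
-180.92280871536147 0.5541233059152605
```

View pics/w10.png

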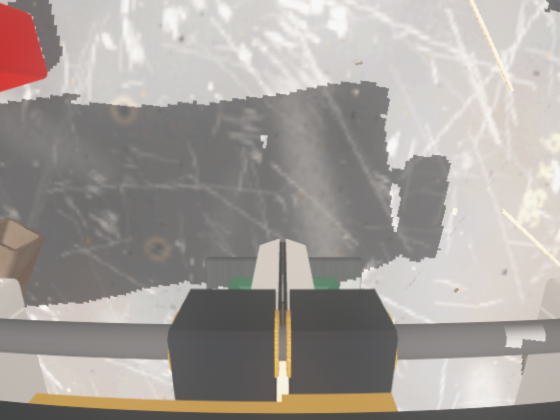

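View pics/t10.png

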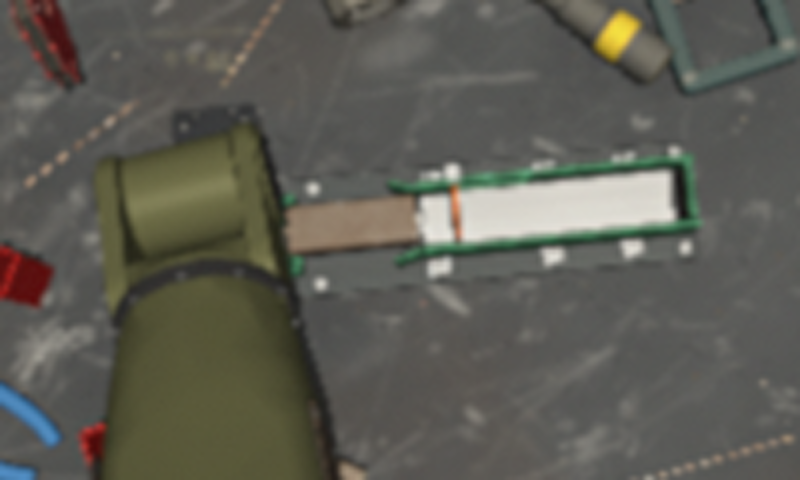

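```bash
python3 -m inch '{"grip":[-1,-1,-1,-1,-1,-1,-1,-1,-1,-1],"travel":[[0.12,-1,0],[0.25,-2,0],[0.31,-2.5,0],[0.37,-3,0],[0.43,-3.5,0],[0.5,-4,0],[0.56,-4.5,0],[0.62,-5,0],[0.68,-5.5,0],[0.75,-6,0]],"turn":[[0,0,0],[0,0,0],[0,0,0],[0,0,0],[0,0,0],[0,0,0],[0,0,0],[0,0,0],[0,0,0],[0,0,0]]}' 20;python3 - <<'E'
from h import *
T=manip.calibration('wrist')['world_from_camera']
im,d=manip.camera('wrist');np.savez('pics/w11.npz',im=im,d=d,T=T);cv2.imwrite('pics/w11.png',im[:,:,::-1])
im,d=manip.camera('top');cv2.imwrite('pics/t11.png',cv2.resize(im[150:270,160:360,::-1],None,fx=4,fy=4,interpolation=cv2.INTER_CUBIC))
s=manip.read_state();f=np.array([.1236,-.9923]);l=np.array([-f[1],f[0]]);o=np.array([579.0,15.5])
print((s['eef_pos'][:2]-o)@f,(s['eef_pos'][:2]-o)@l,s['wrist_force'])
E
```

```text
clock: 15.42
eef_pos: [564.7, 135.1, 35.0]
eef_rot: [-3.141, -0.0, 1.695]
wrist_force: [-1.8, 5.7, 2.8]
finger_gap: 0.4
-120.04348093584771 0.5346093912751225 [-0.57105508  1.18169991  0.69293113]
```

View pics/t11.png

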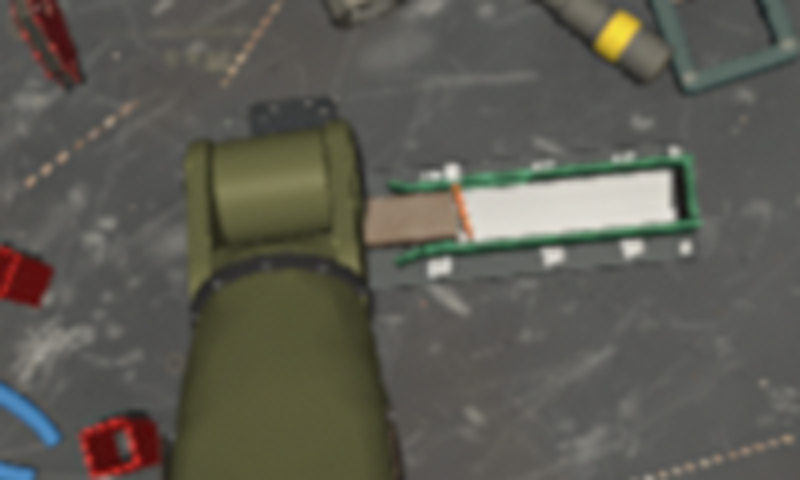

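The tube has just begun to open the flap (orange, now slanted, at (462,212)), and it lies straight. I carry on.

```bash
python3 -m inch '{"grip":[-1,-1,-1,-1,-1,-1,-1,-1,-1,-1],"travel":[[0.07,-0.6,0],[0.15,-1.2,0],[0.22,-1.8,0],[0.3,-2.4,0],[0.37,-3,0],[0.45,-3.6,0],[0.52,-4.2,0],[0.6,-4.8,0],[0.67,-5.4,0],[0.75,-6,0]],"turn":[[0,0,0],[0,0,0],[0,0,0],[0,0,0],[0,0,0],[0,0,0],[0,0,0],[0,0,0],[0,0,0],[0,0,0]]}' ; python3 -m inch '{"grip":[-1,-1,-1,-1,-1,-1,-1,-1,-1,-1],"travel":[[0.07,-0.6,0],[0.15,-1.2,0],[0.22,-1.8,0],[0.3,-2.4,0],[0.37,-3,0],[0.45,-3.6,0],[0.52,-4.2,0],[0.6,-4.8,0],[0.67,-5.4,0],[0.75,-6,0]],"turn":[[0,0,0],[0,0,0],[0,0,0],[0,0,0],[0,0,0],[0,0,0],[0,0,0],[0,0,0],[0,0,0],[0,0,0]]}';python3 - <<'E'
from h import *
im,d=manip.camera('top');cv2.imwrite('pics/t12.png',cv2.resize(im[150:270,160:360,::-1],None,fx=4,fy=4,interpolation=cv2.INTER_CUBIC))
s=manip.read_state();f=np.array([.1236,-.9923]);l=np.array([-f[1],f[0]]);o=np.array([579.0,15.5])
print(s['joints'],(s['eef_pos'][:2]-o)@f,(s['eef_pos'][:2]-o)@l,s['wrist_force'])
E
```

```text
clock: 16.77
eef_pos: [572.2, 74.2, 34.9]
eef_rot: [-3.14, 0.0, 1.694]
wrist_force: [-1.2, 2.3, 0.9]
finger_gap: 0.3
clock: 18.02
eef_pos: [579.7, 13.8, 34.9]
eef_rot: [-3.14, 0.0, 1.694]
wrist_force: [-1.3, 2.4, 1.2]
finger_gap: 0.8
[-4.00741718e-02  5.57147224e-01  1.58311756e+00 -8.35547089e-04
  1.00238732e+00 -1.62955228e-01] 2.3958480715576926 0.5446044944468789 [-0.75310502 -0.02276761  0.28638021]
```

View pics/t12.png

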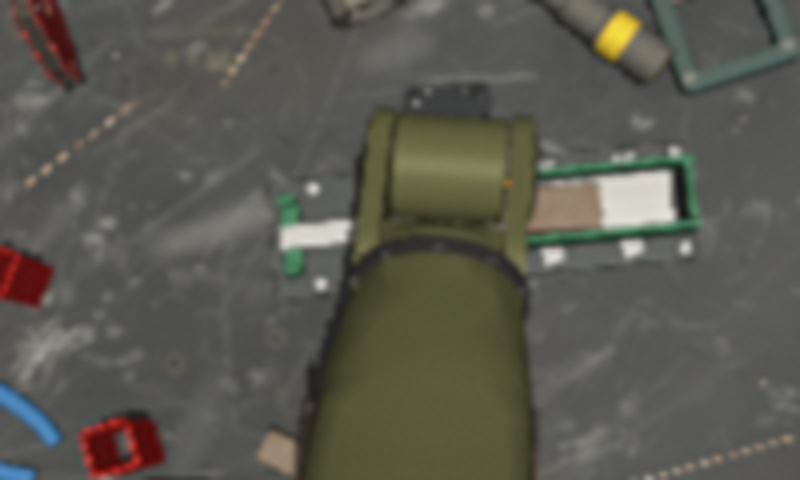

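```bash
python3 -m inch '{"grip":[-1,-1,-1,-1,-1,-1,-1,-1,-1,-1],"travel":[[0.07,-0.6,0],[0.15,-1.2,0],[0.22,-1.8,0],[0.3,-2.4,0],[0.37,-3,0],[0.45,-3.6,0],[0.52,-4.2,0],[0.6,-4.8,0],[0.66,-5.3,0],[0.69,-5.6,0]],"turn":[[0,0,0],[0,0,0],[0,0,0],[0,0,0],[0,0,0],[0,0,0],[0,0,0],[0,0,0],[0,0,0],[0,0,0]]}' ;python3 - <<'E'
from h import *
im,d=manip.camera('top');cv2.imwrite('pics/t13.png',cv2.resize(im[150:270,160:360,::-1],None,fx=4,fy=4,interpolation=cv2.INTER_CUBIC))
s=manip.read_state();f=np.array([.1236,-.9923]);l=np.array([-f[1],f[0]]);o=np.array([579.0,15.5])
print((s['eef_pos'][:2]-o)@f,(s['eef_pos'][:2]-o)@l,s['wrist_force'])
E
```

```text
clock: 19.32
eef_pos: [586.9, -43.2, 34.9]
eef_rot: [-3.141, 0.001, 1.694]
wrist_force: [-0.3, 0.8, -0.6]
finger_gap: 0.8
59.481086178585464 0.5928083664321007 [-0.12243556 -0.4726767  -0.19741808]
```

View pics/t13.png

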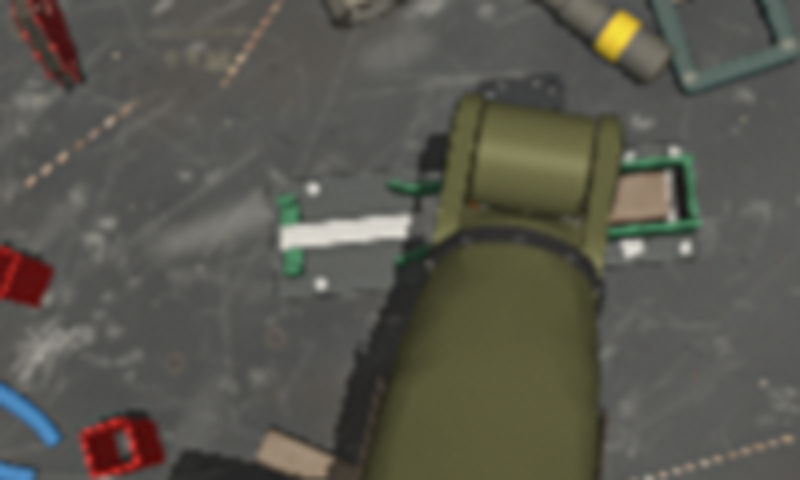

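```bash
python3 -m inch '{"grip":[-1,-1,-1,-1,-1],"travel":[[0.02,-0.2,0],[0.05,-0.4,0],[0.07,-0.6,0],[0.1,-0.8,0],[0.1,-0.8,0]],"turn":[[0,0,0],[0,0,0],[0,0,0],[0,0,0],[0,0,0]]}'; python3 -m inch '{"grip":[-1,-1,-1],"travel":[[0.01,-0.1,0],[0.02,-0.2,0],[0.02,-0.2,0]],"turn":[[0,0,0],[0,0,0],[0,0,0]]}'
```

```text
clock: 20.0
eef_pos: [588.0, -51.7, 35.0]
eef_rot: [-3.141, 0.001, 1.694]
wrist_force: [-1.7, 0.8, 0.4]
finger_gap: 0.5
clock: 20.38
eef_pos: [588.2, -53.4, 35.0]
eef_rot: [-3.141, 0.001, 1.694]
wrist_force: [-1.0, 3.2, 0.6]
finger_gap: 0.3
```

```bash
python3 -m inch '{"grip":[-1,-1],"travel":[[0.01,-0.1,0],[0.01,-0.1,0]],"turn":[[0,0,0],[0,0,0]]}'
```

```text
clock: 20.62
eef_pos: [588.2, -53.4, 35.0]
eef_rot: [-3.141, -0.001, 1.694]
wrist_force: [-0.8, 9.4, 0.4]
finger_gap: 0.3
```

Force rose to 9 N with no advance, so the tube is on the stop. I back off slightly and lift straight out.

```bash
python3 -m inch '{"grip":[-1,-1,-1,-1,-1,-1,-1,-1,-1,-1],"travel":[[-0.04,0.3,0],[-0.04,0.3,0],[-0.04,0.3,1],[-0.04,0.3,3],[-0.04,0.3,6],[-0.04,0.3,10],[-0.04,0.3,14],[-1,2,18],[-3,5,20],[-3,5,20]],"turn":[[0,0,0],[0,0,0],[0,0,0],[0,0,0],[0,0,0],[0,0,0],[0,0,0],[0,0,0],[0,0,0],[0,0,0]]}'; python3 -m inch '{"grip":[-1,-1,-1,-1,-1,-1],"travel":[[-4,3,0],[-8,5,0],[-12,7,0],[-12,7,0],[-12,7,0],[-12,7,0]],"turn":[[0,0,-10],[0,0,-20],[0,0,-30],[0,0,-40],[0,0,-50],[0,0,-50]]}'
python3 - <<'E'
from h import *
T=manip.calibration('wrist')['world_from_camera']
im,d=manip.camera('wrist');np.savez('pics/w14.npz',im=im,d=d,T=T);cv2.imwrite('pics/w14.png',im[:,:,::-1])
im,d=manip.camera('top');np.savez('pics/t14.npz',im=im,d=d);cv2.imwrite('pics/t14.png',cv2.resize(im[150:270,160:360,::-1],None,fx=4,fy=4,interpolation=cv2.INTER_CUBIC))
im,d=manip.camera('side');cv2.imwrite('pics/s14.png',im[:,:,::-1])
E
python3 meas.py w14
```

```text
clock: 21.88
eef_pos: [558.0, -2.3, 237.7]
eef_rot: [3.139, 0.0, 1.696]
wrist_force: [0.4, -0.3, 0.1]
finger_gap: 0.5
clock: 22.62
eef_pos: [438.2, 67.2, 237.7]
eef_rot: [3.138, 0.0, 0.824]
wrist_force: [0.2, -0.2, 0.1]
finger_gap: 0.4
tubetop 3430 x -2.5 188.8 y -21.2 17.8 med -2.1 z 63.4
((95.07809448242188, 0.1716461181640625), (44.34763717651367, 197.11607360839844), 89.77837371826172)
flap 74 x -2.6 0.1 y -18.8 24.0 med 9.9 z 63.2
saddle 59 x -151.2 -141.3 y -33.3 31.2 med -29.9 z 41.1
walls 684 x 61.8 199.8 y -30.7 28.7 med 24.4 z 69.4
floor 2003 x 14.6 78.8 y -18.8 24.3 med 3.0 z 23.5
```

View pics/w14.png

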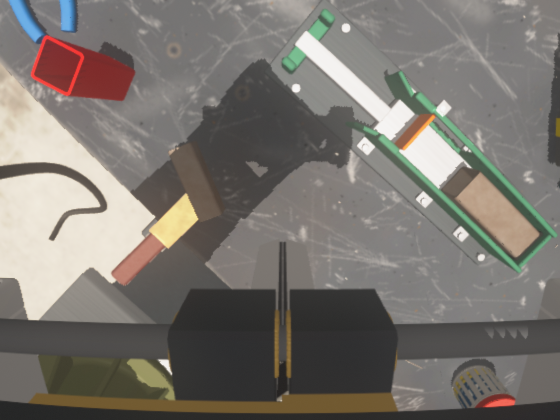

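View pics/t14.png

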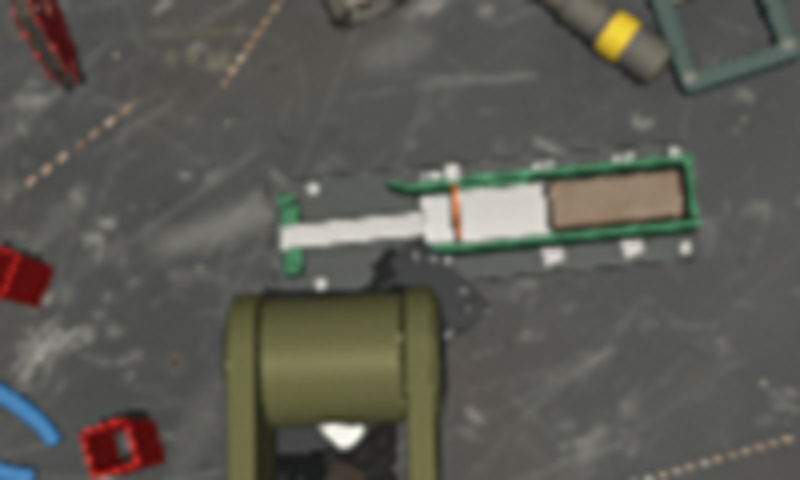

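Run:
```python
import cv2
a=cv2.imread('pics/w14.png');cv2.imwrite('pics/w14c.png',cv2.resize(a[150:280,400:560],(800,650),interpolation=cv2.INTER_CUBIC)[:600])
```

```text
(no output)
```

View pics/w14c.png

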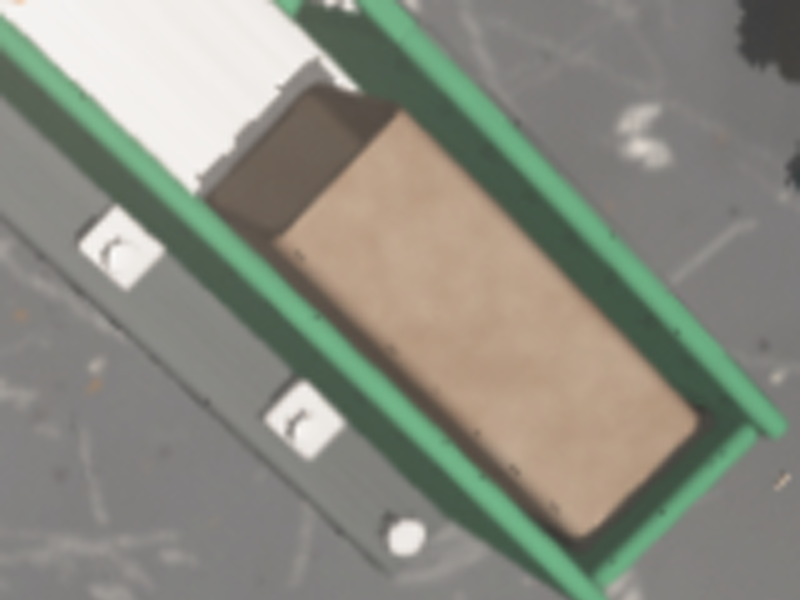

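View pics/s14.png

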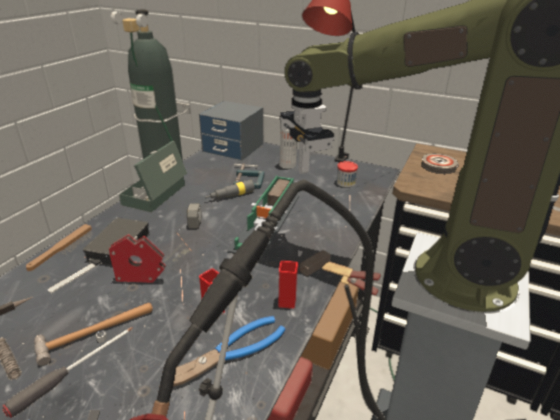

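```bash
python3 -c "
from cell import manip
print(manip.sign_off(), manip.read_state()['clock'])"
```

```text
the job is handed in; nothing more can be done
the job is handed in; nothing more can be done
```

The brown tube is down the chute against the end stop. I laid it on its side in the cradle, let go, and pushed it with closed fingers from behind through the flap. I handed in just after 22.6 s on the robot's clock (limit 64 s).

- **At the stop:** in the last 1 mm step the push force rose to 9.4 N with no advance. Allowing for the fingers' half-width, that puts the rear end about 78 mm beyond the flap. The last picture puts the front end at about 189 mm, against 190 mm for the rubber face. Both differences are within the 2 mm camera calibration.
- **Flap:** the last pictures show it fully shut, with the tube clear of its sweep.
- **Forces:** the readings I took reached about 20 N on the wrist (setting the tube down in the cradle) and 9.4 N at the stop. I only read forces at the end of each move.
- **Bystanders:** in the last pictures they look unmoved. I checked this by eye only.
- **Robot:** at hand-in the arm was well clear and touching nothing.

No check failed, but I couldn't see directly that the tube touches the rubber. That rests on the force rise and the position figures.

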